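# Set a knocked-over pipette-tip box back on its base and flip it open

## Robot

A 7-joint arm with a two-finger parallel gripper is mounted at the origin on a cart in front of the work surface, level with it; the furniture and walls round the work are solid. World frame = base frame: x ahead of the robot, y to its left, z up, the work surface at z = 0. Lengths are in mm, angles in rad, forces in N, time in s.
With the tool pointing down it reaches from about 400 to 875 mm from the base axis. Payload 4.4 kg.
Tool frame: the origin (TCP) lies midway between the tips of the shut fingers; the grasp point (between the pads) lies 19 mm behind it; z points along the fingers, y is the line along which they close (so a half turn about z gives the same grasp; the last joint's range is limited). The gripper opens to 85 mm and grips with 20 to 120 N. Pads are 22 mm wide; open, the fingers measure 114 mm over their backs; the gripper's body (76 mm by 85 mm) begins 54 mm behind the grasp point. The pads swing forward as they close: fully open they stand 13 mm farther back than shut.
Start: joints at [-0.066, 0.628, 0.038, 1.517, -0.027, 0.996, -0.02], TCP at [650.014, 0.027, 231.313] pointing down, gripper open.
Joint ranges: [-3.06, 3.06], [-0.37, 2.12], [-1.25, 1.32], [0.18, 2.47], [-1.1, 4.24], [0.23, 1.98], [-2.94, 2.94]. Speed limits (rad/s): [2.57, 2.57, 3.14, 3.14, 3.14, 3.14, 3.14].

## Interface

Orientations are given as [roll, pitch, yaw] about the fixed x, y, z axes, in that order (R = Rz(yaw) Ry(pitch) Rx(roll)).
In Python, from cell import ctrl, get_image, get_calibration gives the robot as it stands.
- The arm moves only by the shell command python3 -m creep 'ROWS'. ROWS is JSON, a list of rows, each an object of numbers: "dx", "dy", "dz": the shift along the world's x, y, z normalised to -1 to 1, where 1 is 0.4 m; "rx", "ry", "rz": the turn, a rotation vector about the world's x, y, z normalised to -1 to 1, where 1 is 2 pi rad; "grip": the closure, from -1 (fully open) to 1 (shut). A call has exactly 5 rows; each row is the pose to reach, as a shift and turn from the pose commanded when the call began, turning the shorter way round; what a row does not reach only later rows make up. A row lasts 1/8 s, in which the tool goes at most 62.5 mm and 10.7 degrees, less where a joint would pass 70% of its speed; a pose out of reach is approached as far as the arm can. A call with a number of a shift or a turn outside -1 to 1 is refused whole. A call with a gripper value outside its range is refused whole. The fingers move at their own pace and stop on an object; the grip force is fixed at half the most. Time passes only in rows, so rows that repeat a pose let the fingers close, or fill a call up. It gives the time, the measured TCP pose, the force, the opening and the grip force at its end, in the units of the state.
- ctrl.read_state(): the state, without advancing time (a new reading comes with each control period).
- get_image(name): name is "scene" or "side" or "wrist"; returns the picture (480x640x3 uint8, red, green, blue); there is no depth.
- get_calibration(name): a dict with "mtx" (3x3 intrinsics, pixels), "world_from_camera" (4x4, takes a point from camera to world coordinates). Camera axes: x right, y down, z forward; pixel columns grow to the right and rows downward; lengths in mm; the calibration is good to about 2 mm. The wrist camera is an equidistant fisheye: a pixel r from the principal point sees the ray r / f radians off the axis. A picture is of the moment at which its call begins: read the wrist's pose just before it. get_calibration takes no time and is no camera call; for the wrist camera it gives the pose at the moment of the call.
- ctrl.finish_job(): hands the job in; it is judged then, once.
The state is a dict: "clock": time; "qpos": joint angles; "qd": joint speeds; "tau": joint torques, N m; "eef_pos": TCP position; "tool_rot": TCP orientation; "force": force on the tool from outside, world axes, zero at the start; "torque": the same for the moment, N m; "width": finger opening in mm; "gripper_force": force on a finger pad.
Only numpy, scipy, OpenCV 4.12 (cv2) and the standard library are available. Lean on these libraries where they do the work, as an engineer would, in place of code of your own. Each camera call takes 0.05 s, during which the arm holds its last target. There are 200 camera calls.

## Task

One of the two pipette-tip boxes has been knocked onto its back: with light pushes of the fingertips only, never pinching or lifting it, tip it back onto its base on the spot with its lid still shut, then push its lid up by the front lip and over, well past upright, so that it stays open and the tips can be taken. Leave the standing box shut and everything else where it is.

Things in the scene. Friction and masses are not known exactly. Their poses are not given: they have to be found in the camera images.
- tip_box: Pipette-tip box to set up: blue base, clear hinged lid; 69 mm deep (x), 122 wide (y), 70 high (z), about 0.35 kg. Origin: centre of its underside; z to the lid's top, -x to the front (lip side), +x to the back. Starts lying on its back, front up, lid's top facing right (about -y), underside to the left. Worktop friction about 0.6, varies. Centre of mass 29 mm above the underside.
- back_edge (a point): Middle of the tip box's long lower back edge, on the worktop before and after. Pushing high on the lid's top, towards the underside and upward along the arc about this edge, rolls the box up; from about 45 degrees it drops onto its base by itself. It then stands on the other (left) side of this edge, its front with the lip facing left.
- hinge (a point): Middle of the lid's hinge line, at the back of the tip box, 46.5 mm above the underside; the line runs along the box's y.
- lip (a point): Lower outer edge, at mid-width, of the lip on the lid's front; moves with the lid. Shut: sticks 4.5 mm out of the front face, 40 mm wide (y), 3.5 mm thick, underside 47.5 mm above the box's underside, 74 mm from the hinge line. The base's rim is at 45 mm; lid walls 2 mm thick, lid hollow inside.
- tip_box_lid (a joint): Angle of the tip box's lid, rad: 0 shut, 2.0 at its stop (115 degrees). Light hinge with a little friction: raised slowly it takes under 1 N at the lip, stays where left near its balance at 1.2, and falls shut or open when left well away from that. A fast or hard push (over 1 N) on the raised lid tips or shifts the box.
- spare_box: The same kind of tip box, standing shut on its base: leave it alone. Origin: centre of its underside; axes as for the other box.
- spare_box_lid (a joint): Angle of the spare box's lid, rad: 0 shut. Must stay shut.
- marker: Red and white marker pen, 135 mm long, 17 mm thick, lying; origin under its middle, y along it. Bystander.
- timer: Small white digital timer, 58x62x16 mm, lying; origin under its centre. Bystander.
- wash_bottle: White wash bottle, 77 mm thick, 202 mm tall; origin under its centre. Bystander.
- tube_50: 50 ml tube with blue cap, lying, 115 mm long (y), 35 mm thick; origin under its middle. Bystander.
- white_tub: White screw-lid tub, 71 mm across, 50 mm tall; origin under its centre. Bystander.
- stir_beaker: Clear beaker, 79 mm across, 90 mm tall; origin under its centre. Bystander.
There are look-alikes about, which are no part of the job. Leave any black look-alike of the tip_box alone.

How it is judged (in metres and radians):
On the way, in this order (a step that is already met when the one before it is completed fails the run):
1. the fallen box stands on its base with its lid shut (angle between tip_box's own z axis and vertical below 0.1 rad and height (world z) of tip_box below 0.012 m and value of joint tip_box_lid below 0.15 rad), for 0.2 s.
2. its lid is thrown back past upright (angle between tip_box's own z axis and vertical below 0.1 rad and height (world z) of tip_box below 0.012 m and value of joint tip_box_lid above 1.6 rad), for 0.2 s.
At the end, for the whole second after the job is handed in: The tip box stands level on its base (within 0.1 rad), at rest, its lower back edge within 50 mm of where it lay at the start, its lid open by more than 1.6 rad (past upright); the spare box stands shut (all of step 2 and linear speed of tip_box below 0.02 m/s and angular speed of tip_box below 0.1 rad/s and distance of back_edge from where it was at the start of the episode below 0.05 m and angle between spare_box's own z axis and vertical below 0.05 rad and value of joint spare_box_lid below 0.1 rad); the robot touches nothing.
It fails at once if the tip box is lifted off the worktop (its lower back edge more than 25 mm up) (height (world z) of back_edge above 0.025 m).
It fails at once if the tip box is pinched or pressed hard (over 18 N) (contact force between the fingers and tip_box above 18 N).
It fails at once if the lid gapes (over 0.5 rad) while the box is not standing, spilling tips (value of joint tip_box_lid above 0.5 rad and angle between tip_box's own z axis and vertical above 0.3 rad).
It fails at once if the spare box is shifted more than 20 mm or opened (distance of spare_box from where it was at the start of the episode above 0.02 m or value of joint spare_box_lid above 0.15 rad).
It fails at once if a bystander is shifted more than 30 mm (distance of any of marker, timer, wash_bottle, tube_50, white_tub, stir_beaker from where it was at the start of the episode above 0.03 m).
It also fails if it takes over 62 s, if anything falls off the work surface, if the arm or the gripper's body presses on something with over 40 N, if the wrist force passes 120 N, or if a joint passes its speed limit or range.

## Working session

There is one attempt and no reset: what is moved stays moved. The work goes in short steps, Python scripts to look and compute and a shell command to move; the robot and the scene stay as the last step left them, time stands still between calls to the robot, and variables do not carry over. Pictures are saved under pics/ and viewed, at most 11 in all, crops included, and the job is handed in when it is done.

```bash
mkdir -p pics; ls; cat > h.py <<'E'
import numpy as np, cv2
from cell import ctrl, get_image, get_calibration
def save(n,f):
    im=get_image(n); cv2.imwrite(f,im[:,:,::-1]); return im
def ray(n,uv,c=None):
    c=c or get_calibration(n); K=np.array(c["mtx"]); T=np.array(c["world_from_camera"])
    p=np.linalg.inv(K)@np.array([uv[0],uv[1],1.])
    if n=="wrist":
        r=np.hypot(p[0],p[1]); p=np.array([p[0]/r*np.sin(r),p[1]/r*np.sin(r),np.cos(r)]) if r>0 else p
    d=T[:3,:3]@p; return T[:3,3],d/np.linalg.norm(d)
def plane(n,uv,z,c=None):
    o,d=ray(n,uv,c); return o+d*(z-o[2])/d[2]
def tri(rs):
    A=sum(np.eye(3)-np.outer(d,d) for o,d in rs); b=sum((np.eye(3)-np.outer(d,d))@o for o,d in rs)
    return np.linalg.solve(A,b)
E
python3 - <<'E'
from h import *
save("scene","pics/scene.png");save("side","pics/side.png")
for n in("scene","side"):
    T=np.array(get_calibration(n)["world_from_camera"]);print(n,T.round(2))
s=ctrl.read_state();print(s["clock"],s["eef_pos"],s["tool_rot"])
E
```

```text
pics
scene [[ 7.1000e-01 -3.5000e-01  6.0000e-01 -2.9327e+02]
 [-7.0000e-01 -3.8000e-01  6.1000e-01 -8.4144e+02]
 [ 1.0000e-02 -8.6000e-01 -5.2000e-01  8.2104e+02]
 [ 0.0000e+00  0.0000e+00  0.0000e+00  1.0000e+00]]
side [[-9.10000e-01 -1.70000e-01  3.80000e-01 -4.25000e+00]
 [-4.20000e-01  4.10000e-01 -8.10000e-01  1.19065e+03]
 [-2.00000e-02 -9.00000e-01 -4.40000e-01  7.31320e+02]
 [ 0.00000e+00  0.00000e+00  0.00000e+00  1.00000e+00]]
0.1 [6.49444498e+02 2.88300090e-02 2.30483403e+02] [-3.13988760e+00  5.58320948e-06  1.57077989e+00]
```

View pics/scene.png

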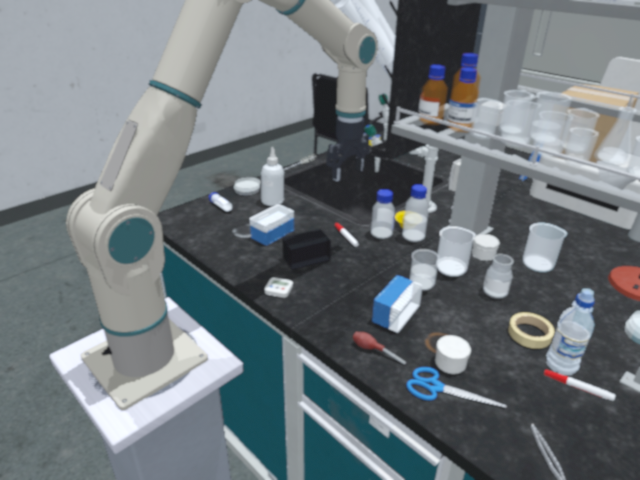

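View pics/side.png

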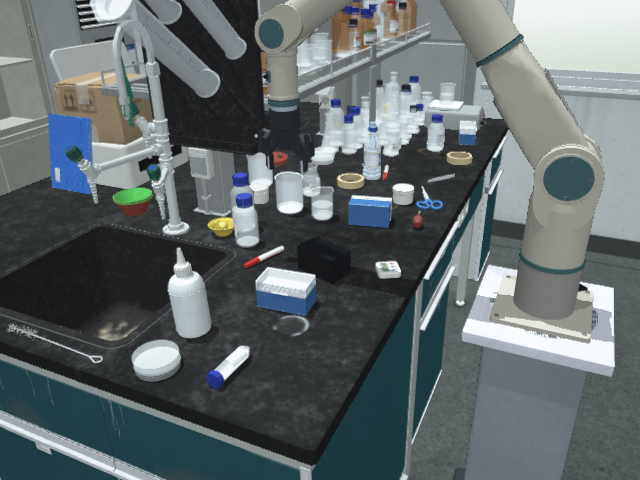

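The scene picture shows these candidates for the fallen box:
- The blue/clear box lying at scene (397,303), side (370,211).
- The standing spare at scene (272,225), side (286,290).
- The black look-alike at scene (307,247).
- A far blue/white bottle at side (468,132).

I choose the one at (397,303): it lies with its blue underside to the left and the clear lid to the right. I'll check it in a crop.

```bash
python3 - <<'E'
import cv2,numpy as np
a=cv2.imread("pics/scene.png")[262:352,350:440];b=cv2.imread("pics/side.png")[165:255,320:410]
cv2.imwrite("pics/crop1.png",np.hstack([cv2.resize(x,(400,400),interpolation=2) for x in(a,b)]))
E
```

```text
(no output)
```

View pics/crop1.png

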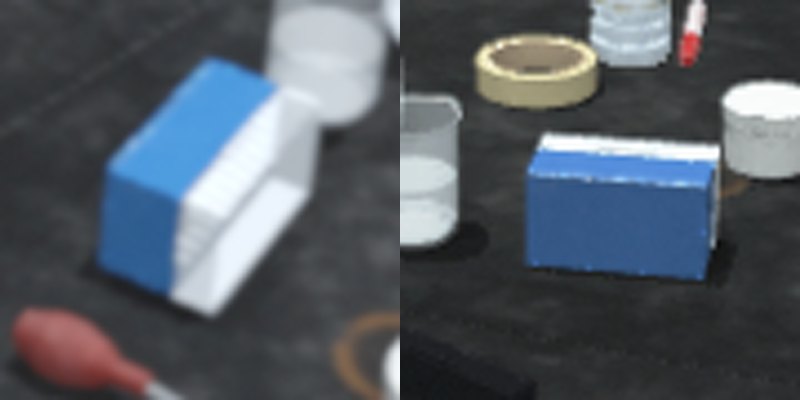

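The crop confirms it: blue base with its underside to the left, clear lid with its top to the right, and the front facing up. Now I'll measure from the corners.

```bash
cat > m.py <<'E'
from h import *
S=lambda u,v:(350+u/4.4444-.4,262+v/4.4444-.4)
D=lambda u,v:(320+(u-400)/4.4444-.4,165+v/4.4444-.4)
R=lambda n,p:ray(n,p)
print("near bottom under tri",tri([R("scene",S(100,268)),R("side",D(705,277))]).round(1))
print("near top under tri",tri([R("scene",S(107,165)),R("side",D(713,185))]).round(1))
print("far top under tri",tri([R("scene",S(210,58)),R("side",D(530,172))]).round(1))
print("far bottom side z0",plane("side",D(528,264),0).round(1), "near",plane("side",D(705,278),0).round(1))
print("scene z0 near",plane("scene",S(100,268),0).round(1),"lid near bottom",plane("scene",S(213,317),0).round(1))
print("top near",plane("scene",S(107,165),69).round(1),"far",plane("scene",S(210,58),69).round(1))
for n,p in dict(tub=(453,368),beaker=(423,285),timer=(279,292),spare=(272,240),scissor=(425,392),black=(307,260),bulb=(366,346)).items(): print(n,plane("scene",p,0).round(0))
E
python3 m.py
```

```text
near bottom under tri [ 460.9 -271.7   -1.3]
near top under tri [ 459.  -270.4   69.1]
far top under tri [ 579.4 -246.7   67.7]
far bottom side z0 [ 578.2 -242.7    0. ] near [ 459.7 -267.8    0. ]
scene z0 near [ 459.5 -272.6    0. ] lid near bottom [ 473.5 -340.1    0. ]
top near [ 462.  -269.4   69. ] far [ 579.7 -247.1   69. ]
tub [ 473. -494.    0.]
beaker [ 674. -271.    0.]
timer [371. -26.   0.]
spare [523. 186.   0.]
scissor [ 373. -490.   -0.]
black [527.  32.   0.]
bulb [ 386. -317.    0.]
```

Everything agrees with the given sizes: underside corners at z≈0 and 69 mm, width 121.6 mm, yaw 11.9°. The back edge middle is at about (520,-258), and the lid faces (0.206,-0.979). I'll go to the right of the lid with the fingers shut and the tool turned to match.

```bash
python3 -m creep '[{"dx":-0.14,"dy":-0.44,"dz":-0.05,"rz":0.033,"grip":1},{"dx":-0.274,"dy":-0.9,"dz":-0.05,"rz":0.033,"grip":1},{"dx":-0.274,"dy":-0.9,"dz":-0.05,"rz":0.033,"grip":1},{"dx":-0.274,"dy":-0.9,"dz":-0.05,"rz":0.033,"grip":1},{"dx":-0.274,"dy":-0.9,"dz":-0.05,"rz":0.033,"grip":1}]'
```

```text
$[0]: bad value
```

```bash
python3 -m creep '[{"dx":-0.14,"dy":-0.44,"dz":-0.05,"rx":0,"ry":0,"rz":0.033,"grip":1},{"dx":-0.274,"dy":-0.9,"dz":-0.05,"rx":0,"ry":0,"rz":0.033,"grip":1},{"dx":-0.274,"dy":-0.9,"dz":-0.05,"rx":0,"ry":0,"rz":0.033,"grip":1},{"dx":-0.274,"dy":-0.9,"dz":-0.05,"rx":0,"ry":0,"rz":0.033,"grip":1},{"dx":-0.274,"dy":-0.9,"dz":-0.05,"rx":0,"ry":0,"rz":0.033,"grip":1}]'
```

```text
clock: 0.72
eef_pos: [558.0, -300.0, 213.6]
tool_rot: [-3.141, -0.0, 1.778]
force: [1.0, -0.4, 1.1]
width: -0.1
gripper_force: 0.0
```

```bash
python3 -m creep '[{"dx":-0.045,"dy":-0.145,"dz":-0.02,"rx":0,"ry":0,"rz":0,"grip":1},{"dx":-0.045,"dy":-0.145,"dz":-0.15,"rx":0,"ry":0,"rz":0,"grip":1},{"dx":-0.045,"dy":-0.145,"dz":-0.28,"rx":0,"ry":0,"rz":0,"grip":1},{"dx":-0.045,"dy":-0.145,"dz":-0.38,"rx":0,"ry":0,"rz":0,"grip":1},{"dx":-0.045,"dy":-0.145,"dz":-0.38,"rx":0,"ry":0,"rz":0,"grip":1}]'
python3 - <<'E'
from h import *
s=ctrl.read_state();print(s["eef_pos"],s["force"],s["qpos"])
a=save("scene","pics/s2.png")[240:360,330:470];b=save("side","pics/d2.png")[150:255,310:415]
cv2.imwrite("pics/crop2.png",np.hstack([cv2.resize(x,(400,400),interpolation=2) for x in(a,b)])[:,:,::-1])
E
```

```text
clock: 1.35
eef_pos: [538.3, -354.6, 58.5]
tool_rot: [-3.136, -0.006, 1.778]
force: [0.8, -0.4, 0.5]
width: -0.1
gripper_force: 0.0
[ 538.2656135  -354.58604286   58.47095434] [ 0.81422192 -0.39512747  0.50509647] [ 0.55222016  0.8344272  -0.02232539  1.65254787  0.02656017  0.6630127
  0.72357337]
```

View pics/crop2.png

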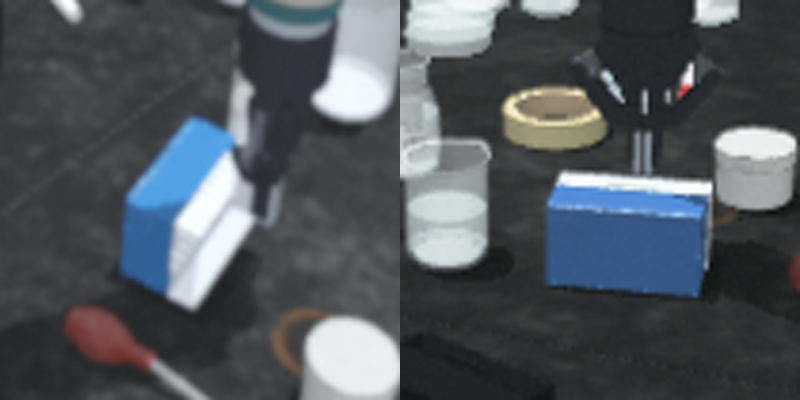

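The crop shows the shut fingers at the middle of the lid, just clear of it and below its upper edge. The box hasn't moved. Next is a gentle approach.

```bash
python3 -m creep '[{"dx":-0.003,"dy":0.013,"dz":0,"rx":0,"ry":0,"rz":0,"grip":1},{"dx":-0.005,"dy":0.025,"dz":0,"rx":0,"ry":0,"rz":0,"grip":1},{"dx":-0.007,"dy":0.033,"dz":0,"rx":0,"ry":0,"rz":0,"grip":1},{"dx":-0.008,"dy":0.038,"dz":0,"rx":0,"ry":0,"rz":0,"grip":1},{"dx":-0.009,"dy":0.041,"dz":0,"rx":0,"ry":0,"rz":0,"grip":1}]'
```

```text
clock: 2.08
eef_pos: [537.5, -339.8, 62.2]
tool_rot: [3.141, 0.0, 1.778]
force: [-0.4, 0.4, 0.3]
width: -0.1
gripper_force: 0.0
```

```bash
python3 -m creep '[{"dx":0,"dy":0,"dz":-0.0125,"rx":0,"ry":0,"rz":0,"grip":1},{"dx":-0.001,"dy":0.005,"dz":-0.0125,"rx":0,"ry":0,"rz":0,"grip":1},{"dx":-0.002,"dy":0.010,"dz":-0.0065,"rx":0,"ry":0,"rz":0,"grip":1},{"dx":-0.003,"dy":0.0155,"dz":-0.001,"rx":0,"ry":0,"rz":0,"grip":1},{"dx":-0.005,"dy":0.024,"dz":0.008,"rx":0,"ry":0,"rz":0,"grip":1}]'; python3 - <<'E'
from h import *
a=save("scene","pics/s3.png")[240:360,330:470];b=save("side","pics/d3.png")[150:255,310:415]
cv2.imwrite("pics/crop3.png",np.hstack([cv2.resize(x,(400,400),interpolation=2) for x in(a,b)])[:,:,::-1])
E
```

```text
clock: 2.7
eef_pos: [535.4, -330.4, 65.5]
tool_rot: [3.141, 0.0, 1.778]
force: [-1.0, -1.0, -0.3]
width: 0.1
gripper_force: 0.3
```

View pics/crop3.png

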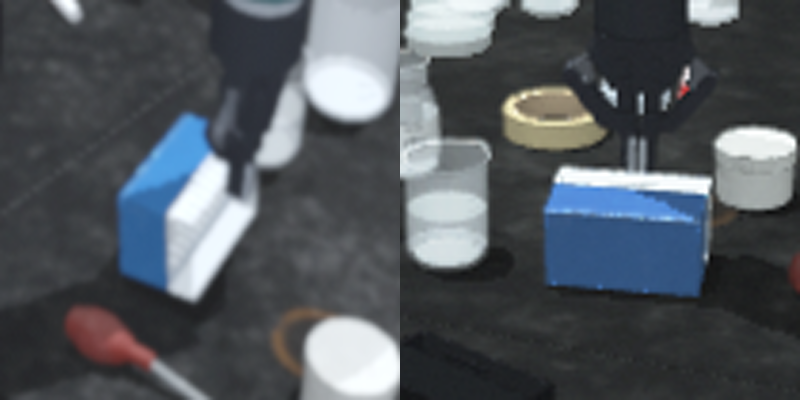

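The crop shows the fingers touching the lid, with the box just starting to rise and its back edge in place. Force is about 1 N. I'll carry on along the arc.

```bash
python3 -m creep '[{"dx":-0.0024,"dy":0.0115,"dz":0.01,"rx":0,"ry":0,"rz":0,"grip":1},{"dx":-0.005,"dy":0.0235,"dz":0.02,"rx":0,"ry":0,"rz":0,"grip":1},{"dx":-0.0077,"dy":0.0365,"dz":0.028,"rx":0,"ry":0,"rz":0,"grip":1},{"dx":-0.0105,"dy":0.05,"dz":0.036,"rx":0,"ry":0,"rz":0,"grip":1},{"dx":-0.0127,"dy":0.06,"dz":0.041,"rx":0,"ry":0,"rz":0,"grip":1}]'; python3 - <<'E'
from h import *
b=save("scene","pics/s4.png");c=save("side","pics/d4.png")
n=0
for i,(f,r) in enumerate([("scene",(240,360,330,470)),("side",(150,255,310,415))]):
    im=cv2.imread(f"pics/{'sd'[i]}4.png"); h=cv2.cvtColor(im,cv2.COLOR_BGR2HSV)
    m=cv2.inRange(h,(95,100,60),(125,255,255))[r[0]:r[1],r[2]:r[3]]
    c=max(cv2.findContours(m,0,2)[0],key=cv2.contourArea)
    print(f,cv2.contourArea(c),(cv2.approxPolyDP(c,2.5,True)[:,0]+[r[2],r[0]]).tolist())
E
```

```text
clock: 3.42
eef_pos: [530.5, -305.8, 82.0]
tool_rot: [3.141, 0.0, 1.778]
force: [0.4, -0.6, 1.0]
width: 0.2
gripper_force: 0.5
scene 699.0 [[393, 272], [385, 273], [363, 297], [373, 322], [386, 322], [378, 296], [396, 277]]
side 1034.0 [[348, 199], [348, 224], [388, 226], [389, 202]]
```

```bash
python3 -m creep '[{"dx":-0.0038,"dy":0.018,"dz":0.0075,"rx":0,"ry":0,"rz":0,"grip":1},{"dx":-0.0068,"dy":0.0325,"dz":0.012,"rx":0,"ry":0,"rz":0,"grip":1},{"dx":-0.01,"dy":0.0475,"dz":0.016,"rx":0,"ry":0,"rz":0,"grip":1},{"dx":-0.013,"dy":0.0625,"dz":0.0187,"rx":0,"ry":0,"rz":0,"grip":1},{"dx":-0.0164,"dy":0.078,"dz":0.0205,"rx":0,"ry":0,"rz":0,"grip":1}]'; cat > b.py <<'E'
from h import *
import sys
t=sys.argv[1]
for n,r in [("scene",(240,360,330,470)),("side",(150,255,310,415))]:
    im=save(n,f"pics/{n}{t}.png"); h=cv2.cvtColor(im,cv2.COLOR_RGB2HSV)
    m=cv2.inRange(h,(95,100,60),(125,255,255))[r[0]:r[1],r[2]:r[3]]
    c=max(cv2.findContours(m,0,2)[0],key=cv2.contourArea)
    print(n,cv2.contourArea(c),(cv2.approxPolyDP(c,2.5,True)[:,0]+[r[2],r[0]]).tolist())
E
python3 b.py 5
```

```text
clock: 4.15
eef_pos: [523.4, -274.3, 89.6]
tool_rot: [-3.141, -0.001, 1.778]
force: [-0.0, 0.1, -0.5]
width: -0.2
gripper_force: 0.0
scene 439.0 [[401, 287], [379, 310], [356, 294], [350, 305], [373, 321]]
side 560.0 [[388, 215], [385, 224], [344, 220], [343, 231], [345, 234], [385, 237]]
```

The box has gone over. I'll retreat straight up and measure the box again.

```bash
python3 -m creep '[{"dx":0.005,"dy":-0.03,"dz":0.1,"rx":0,"ry":0,"rz":0,"grip":1},{"dx":0.005,"dy":-0.03,"dz":0.2,"rx":0,"ry":0,"rz":0,"grip":1},{"dx":0.005,"dy":0,"dz":0.35,"rx":0,"ry":0,"rz":0,"grip":1},{"dx":0.005,"dy":0.1,"dz":0.4,"rx":0,"ry":0,"rz":0,"grip":1},{"dx":0.005,"dy":0.2,"dz":0.4,"rx":0,"ry":0,"rz":0,"grip":1}]'; python3 b.py 6;  python3 - <<'E'
import cv2,numpy as np
a=cv2.imread("pics/scene6.png")[250:350,340:440];b=cv2.imread("pics/side6.png")[170:250,320:400]
cv2.imwrite("pics/crop6.png",np.hstack([cv2.resize(x,(400,400),interpolation=2) for x in(a,b)]))
E
```

```text
clock: 4.88
eef_pos: [526.9, -194.9, 252.0]
tool_rot: [3.137, 0.002, 1.777]
force: [0.0, 0.3, -1.0]
width: -0.1
gripper_force: 0.0
scene 634.5 [[397, 283], [374, 307], [348, 298], [348, 311], [372, 321], [395, 296]]
side 561.0 [[388, 217], [385, 224], [344, 220], [344, 233], [385, 237]]
```

View pics/crop6.png

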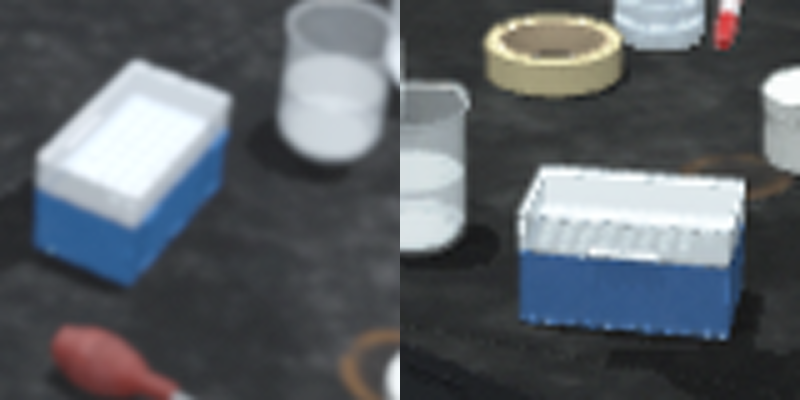

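The crop shows the box standing upright and shut. Its front faces the side camera, with the lip at side about (364,221). I'll locate it.

```bash
python3 - <<'E'
from h import *
S=lambda u,v:(340+u/4-.4,250+v/4-.4)
D=lambda u,v:(320+(u-400)/5-.4,170+v/5-.4)
p=lambda n,q,z:plane(n,q,z)[:2].round(1)
nb,fb=p("scene",S(130,285),0),p("scene",S(35,247),0)
print("near back bottom",nb,"near front",fb)
print("far back b",p("scene",S(228,190),0))
print("front far/near (side)",p("side",D(521,322),0),p("side",D(728,338),0))
print("tri near-front bottom",tri([ray("scene",S(35,247)),ray("side",D(728,338))]).round(1))
print("tri near-front top",tri([ray("scene",S(38,155)),ray("side",D(746,180))]).round(1), "top far front", tri([ray("scene",S(137,60)),ray("side",D(538,168))]).round(1))
print("lip ends", p("side",D(588,256),47.5),p("side",D(658,261),47.5))
print(ctrl.read_state()["qpos"].round(3))
E
```

```text
near back bottom [ 462.4 -270.1] near front [ 446.4 -205.5]
far back b [ 580.1 -254. ]
front far/near (side) [ 564.7 -174.1] [ 446.3 -200.6]
tri near-front bottom [ 447.7 -204.3   -1.7]
tri near-front top [ 438.8 -215.3   89.1] top far front [ 557.7 -191.1   87.9]
lip ends [ 525.1 -179.2] [ 485.7 -188.1]
[ 0.311  0.476 -0.021  1.75   0.008  0.916  0.503]
```

The front bottom edge mid is at about (506,-189) and the lip at (505,-184) at z 47.5, with yaw ≈12.7°. All of this agrees with the sizes given. Next, at height, I'll tilt the tool to point at the front face, 35° below horizontal.

```bash
python3 -m creep '[{"dx":-0.02,"dy":0.1,"dz":0,"rx":-0.025,"ry":-0.006,"rz":0,"grip":1},{"dx":-0.05,"dy":0.2,"dz":0,"rx":-0.05,"ry":-0.0115,"rz":0,"grip":1},{"dx":-0.085,"dy":0.25,"dz":-0.05,"rx":-0.075,"ry":-0.017,"rz":0,"grip":1},{"dx":-0.085,"dy":0.25,"dz":-0.05,"rx":-0.1,"ry":-0.023,"rz":0,"grip":1},{"dx":-0.085,"dy":0.25,"dz":-0.05,"rx":-0.125,"ry":-0.028,"rz":0,"grip":1}]';python3 - <<'E'
from h import *
from scipy.spatial.transform import Rotation as R
s=ctrl.read_state();print(s["qpos"].round(2));print(R.from_euler("xyz",s["tool_rot"]).as_matrix().round(2))
E
```

```text
clock: 5.6
eef_pos: [492.2, -94.8, 230.6]
tool_rot: [3.125, 0.795, 1.771]
force: [0.4, -0.7, -2.2]
width: 0.4
gripper_force: 0.0
[-0.72  0.59  0.48  2.14  0.86  0.74 -0.82]
[[-0.14  0.98  0.16]
 [ 0.69  0.21 -0.7 ]
 [-0.71  0.01 -0.7 ]]
```

```bash
python3 -m creep '[{"dx":0,"dy":0,"dz":-0.1,"rx":-0.015,"ry":-0.0035,"rz":0,"grip":1},{"dx":0,"dy":0,"dz":-0.2,"rx":-0.03,"ry":-0.007,"rz":0,"grip":1},{"dx":0.005,"dy":-0.05,"dz":-0.3,"rx":-0.03,"ry":-0.007,"rz":0,"grip":1},{"dx":0.008,"dy":-0.11,"dz":-0.35,"rx":-0.03,"ry":-0.007,"rz":0,"grip":1},{"dx":0.008,"dy":-0.11,"dz":-0.35,"rx":-0.03,"ry":-0.007,"rz":0,"grip":1}]';python3 - <<'E'
from h import *
from scipy.spatial.transform import Rotation as R
s=ctrl.read_state();print(s["qpos"].round(2));print(R.from_euler("xyz",s["tool_rot"]).as_matrix().round(2))
E
```

```text
clock: 6.22
eef_pos: [494.0, -141.3, 89.1]
tool_rot: [3.126, 0.987, 1.77]
force: [-0.2, -0.4, 1.1]
width: 0.2
gripper_force: 0.0
[-0.8   1.09  0.65  2.21  1.19  0.43 -1.39]
[[-0.11  0.98  0.18]
 [ 0.54  0.21 -0.82]
 [-0.83  0.01 -0.55]]
```

```bash
python3 -m creep '[{"dx":0,"dy":0,"dz":-0.08,"rx":0,"ry":0,"rz":0,"grip":1},{"dx":0,"dy":0,"dz":-0.147,"rx":0,"ry":0,"rz":0,"grip":1},{"dx":0.008,"dy":-0.035,"dz":-0.147,"rx":0,"ry":0,"rz":0,"grip":1},{"dx":0.016,"dy":-0.07,"dz":-0.147,"rx":0,"ry":0,"rz":0,"grip":1},{"dx":0.019,"dy":-0.085,"dz":-0.147,"rx":0,"ry":0,"rz":0,"grip":1}]';python3 b.py 7;  python3 - <<'E'
import cv2,numpy as np
a=cv2.imread("pics/scene7.png")[240:340,330:430];b=cv2.imread("pics/side7.png")[160:250,310:400]
cv2.imwrite("pics/crop7.png",np.hstack([cv2.resize(x,(400,400),interpolation=2) for x in(a,b)]))
E
```

```text
clock: 6.85
eef_pos: [503.7, -173.1, 31.6]
tool_rot: [3.116, 0.984, 1.763]
force: [-0.4, 0.8, 0.2]
width: 0.1
gripper_force: 0.0
scene 634.0 [[397, 283], [374, 307], [348, 297], [348, 311], [372, 321], [395, 296]]
side 153.0 [[388, 217], [381, 230], [367, 231], [362, 235], [385, 237]]
```

View pics/crop7.png

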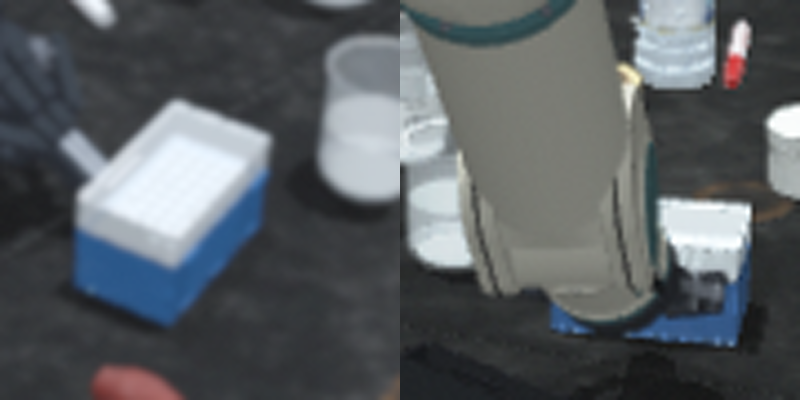

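The box hasn't moved and the fingertips are about 10 mm off the front face, below the lip. I'll advance slowly until they touch.

```bash
python3 -m creep '[{"dx":0.002,"dy":-0.01,"dz":0,"rx":0,"ry":0,"rz":0,"grip":1},{"dx":0.004,"dy":-0.017,"dz":0,"rx":0,"ry":0,"rz":0,"grip":1},{"dx":0.005,"dy":-0.022,"dz":0,"rx":0,"ry":0,"rz":0,"grip":1},{"dx":0.006,"dy":-0.026,"dz":0,"rx":0,"ry":0,"rz":0,"grip":1},{"dx":0.0065,"dy":-0.029,"dz":0,"rx":0,"ry":0,"rz":0,"grip":1}]';python3 b.py 8
```

```text
clock: 7.58
eef_pos: [505.2, -184.8, 31.0]
tool_rot: [3.119, 0.984, 1.765]
force: [0.0, 0.1, 0.1]
width: 0.4
gripper_force: 0.0
scene 633.0 [[397, 283], [374, 307], [348, 297], [348, 311], [372, 321], [395, 296]]
side 235.5 [[388, 217], [382, 229], [354, 233], [344, 226], [344, 233], [385, 237]]
```

```bash
python3 -m creep '[{"dx":0.0005,"dy":-0.0025,"dz":0,"rx":0,"ry":0,"rz":0,"grip":1},{"dx":0.001,"dy":-0.005,"dz":0,"rx":0,"ry":0,"rz":0,"grip":1},{"dx":0.0017,"dy":-0.0075,"dz":0,"rx":0,"ry":0,"rz":0,"grip":1},{"dx":0.0023,"dy":-0.01,"dz":0,"rx":0,"ry":0,"rz":0,"grip":1},{"dx":0.0023,"dy":-0.01,"dz":0,"rx":0,"ry":0,"rz":0,"grip":1}]';python3 b.py 9
```

```text
clock: 8.3
eef_pos: [506.1, -188.6, 31.0]
tool_rot: [3.119, 0.983, 1.765]
force: [-1.1, 2.7, 2.3]
width: 0.3
gripper_force: 1.4
scene 629.0 [[397, 283], [374, 307], [349, 298], [348, 311], [373, 321], [394, 298]]
side 251.0 [[388, 217], [382, 228], [357, 233], [344, 226], [344, 233], [385, 237]]
```

Contact is felt at 2.7 N. I'll back off 1 mm and lift straight up towards the lip.

```bash
python3 -m creep '[{"dx":-0.0006,"dy":0.003,"dz":0,"rx":0,"ry":0,"rz":0,"grip":1},{"dx":-0.0006,"dy":0.003,"dz":0.0075,"rx":0,"ry":0,"rz":0,"grip":1},{"dx":-0.0006,"dy":0.003,"dz":0.015,"rx":0,"ry":0,"rz":0,"grip":1},{"dx":-0.0006,"dy":0.003,"dz":0.0225,"rx":0,"ry":0,"rz":0,"grip":1},{"dx":-0.0006,"dy":0.003,"dz":0.03,"rx":0,"ry":0,"rz":0,"grip":1}]';python3 b.py 10
```

```text
clock: 9.02
eef_pos: [505.8, -187.6, 43.3]
tool_rot: [3.119, 0.984, 1.765]
force: [0.1, -0.2, -1.3]
width: 0.2
gripper_force: 0.1
scene 639.5 [[397, 283], [374, 307], [350, 296], [348, 311], [373, 321], [394, 298]]
side 413.5 [[388, 215], [384, 224], [370, 224], [360, 229], [344, 221], [344, 233], [383, 237]]
```

```bash
python3 -m creep '[{"dx":0,"dy":0,"dz":0.0075,"rx":0,"ry":0,"rz":0,"grip":1},{"dx":0,"dy":-0.0005,"dz":0.015,"rx":0,"ry":0,"rz":0,"grip":1},{"dx":0.0003,"dy":-0.0015,"dz":0.0225,"rx":0,"ry":0,"rz":0,"grip":1},{"dx":0.0007,"dy":-0.003,"dz":0.03,"rx":0,"ry":0,"rz":0,"grip":1},{"dx":0.001,"dy":-0.005,"dz":0.0375,"rx":0,"ry":0,"rz":0,"grip":1}]';python3 b.py 11;  python3 - <<'E'
import cv2,numpy as np
a=cv2.imread("pics/scene11.png")[240:340,330:430];b=cv2.imread("pics/side11.png")[160:250,310:400]
cv2.imwrite("pics/crop11.png",np.hstack([cv2.resize(x,(400,400),interpolation=2) for x in(a,b)]))
E
```

```text
clock: 9.75
eef_pos: [506.3, -189.5, 58.3]
tool_rot: [3.119, 0.984, 1.765]
force: [0.2, -0.2, -0.2]
width: -0.2
gripper_force: 0.1
scene 640.0 [[397, 284], [375, 307], [354, 300], [352, 293], [348, 311], [373, 321], [394, 298]]
side 557.0 [[388, 214], [384, 224], [347, 221], [345, 217], [344, 233], [383, 237]]
```

View pics/crop11.png

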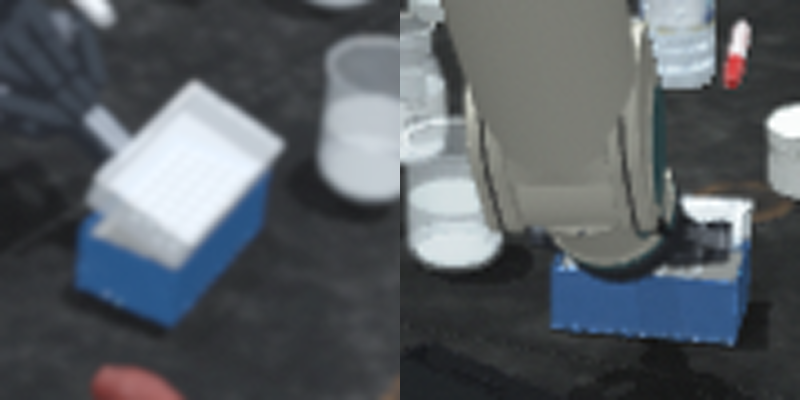

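The crop shows the lid raised about 0.25 rad on the fingertips, with the base in place and negligible force. I'll carry on along the arc about the hinge.

```bash
python3 -m creep '[{"dx":0.0004,"dy":-0.002,"dz":0.01,"rx":0,"ry":0,"rz":0,"grip":1},{"dx":0.001,"dy":-0.0046,"dz":0.02,"rx":0,"ry":0,"rz":0,"grip":1},{"dx":0.0018,"dy":-0.0078,"dz":0.03,"rx":0,"ry":0,"rz":0,"grip":1},{"dx":0.0026,"dy":-0.0115,"dz":0.0395,"rx":0,"ry":0,"rz":0,"grip":1},{"dx":0.0036,"dy":-0.0158,"dz":0.049,"rx":0,"ry":0,"rz":0,"grip":1}]'; python3 b.py 12
```

```text
clock: 10.48
eef_pos: [507.7, -195.9, 77.9]
tool_rot: [3.119, 0.984, 1.765]
force: [-0.0, -0.3, 1.0]
width: 0.1
gripper_force: 0.1
scene 603.0 [[396, 286], [375, 307], [353, 300], [351, 297], [355, 290], [349, 296], [348, 311], [373, 321], [394, 298]]
side 584.0 [[347, 212], [344, 233], [385, 237], [388, 214], [382, 213], [387, 216], [384, 224], [347, 221]]
```

```bash
python3 -m creep '[{"dx":0.0011,"dy":-0.005,"dz":0.009,"rx":0,"ry":0,"rz":0,"grip":1},{"dx":0.0024,"dy":-0.0105,"dz":0.018,"rx":0,"ry":0,"rz":0,"grip":1},{"dx":0.0036,"dy":-0.016,"dz":0.026,"rx":0,"ry":0,"rz":0,"grip":1},{"dx":0.005,"dy":-0.0225,"dz":0.0345,"rx":0,"ry":0,"rz":0,"grip":1},{"dx":0.0067,"dy":-0.0295,"dz":0.042,"rx":0,"ry":0,"rz":0,"grip":1}]'; python3 b.py 13
```

```text
clock: 11.2
eef_pos: [510.4, -207.9, 94.7]
tool_rot: [3.119, 0.984, 1.765]
force: [0.6, 0.5, -0.1]
width: -0.2
gripper_force: 0.1
scene 543.5 [[348, 311], [373, 321], [394, 298], [396, 291], [382, 305], [371, 307], [351, 298], [359, 287], [349, 296]]
side 581.5 [[347, 212], [344, 233], [385, 236], [388, 214], [382, 213], [387, 216], [387, 221], [381, 224], [347, 221], [345, 217], [350, 211]]
```

```bash
python3 -m creep '[{"dx":0.0015,"dy":-0.0068,"dz":0.007,"rx":0,"ry":0,"rz":0,"grip":1},{"dx":0.0033,"dy":-0.0146,"dz":0.014,"rx":0,"ry":0,"rz":0,"grip":1},{"dx":0.005,"dy":-0.0227,"dz":0.0205,"rx":0,"ry":0,"rz":0,"grip":1},{"dx":0.007,"dy":-0.031,"dz":0.026,"rx":0,"ry":0,"rz":0,"grip":1},{"dx":0.009,"dy":-0.04,"dz":0.0315,"rx":0,"ry":0,"rz":0,"grip":1}]'; python3 b.py 14;  python3 - <<'E'
import cv2,numpy as np
a=cv2.imread("pics/scene14.png")[220:340,320:440];b=cv2.imread("pics/side14.png")[150:250,310:410]
cv2.imwrite("pics/crop14.png",np.hstack([cv2.resize(x,(400,400),interpolation=2) for x in(a,b)]))
E
```

```text
clock: 11.92
eef_pos: [513.9, -223.9, 107.2]
tool_rot: [3.119, 0.984, 1.765]
force: [-0.7, 0.7, -0.1]
width: 0.3
gripper_force: 0.1
scene 499.0 [[363, 283], [349, 296], [348, 311], [373, 321], [395, 294], [383, 307], [368, 306], [351, 298]]
side 583.0 [[347, 212], [344, 233], [385, 236], [388, 214], [382, 213], [387, 216], [384, 224], [347, 221], [345, 217], [351, 210]]
```

View pics/crop14.png

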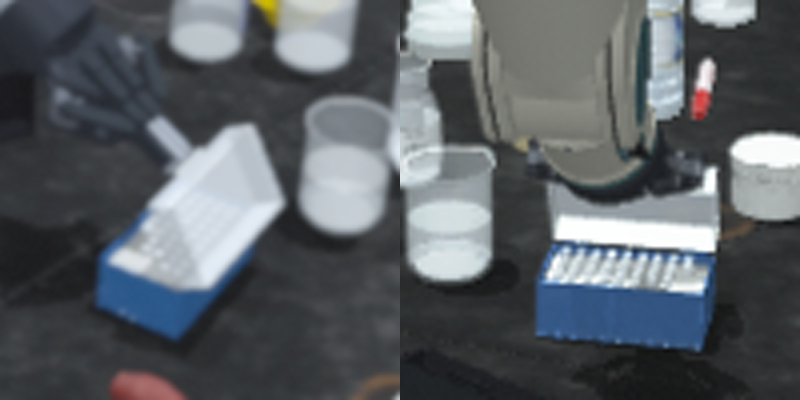

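The lid is at about 1.1 rad with the fingertips at the lip and the base in place. On over the top.

```bash
python3 -m creep '[{"dx":0.002,"dy":-0.0085,"dz":0.0045,"rx":0,"ry":0,"rz":0,"grip":1},{"dx":0.004,"dy":-0.0178,"dz":0.0085,"rx":0,"ry":0,"rz":0,"grip":1},{"dx":0.0062,"dy":-0.0273,"dz":0.012,"rx":0,"ry":0,"rz":0,"grip":1},{"dx":0.0084,"dy":-0.037,"dz":0.0145,"rx":0,"ry":0,"rz":0,"grip":1},{"dx":0.0106,"dy":-0.047,"dz":0.0165,"rx":0,"ry":0,"rz":0,"grip":1}]'; python3 b.py 15
```

```text
clock: 12.65
eef_pos: [518.2, -242.9, 113.9]
tool_rot: [3.119, 0.984, 1.765]
force: [0.1, -0.6, 0.8]
width: -0.1
gripper_force: 0.4
scene 474.5 [[375, 273], [351, 294], [349, 312], [370, 321], [383, 310], [352, 297]]
side 584.0 [[347, 212], [344, 233], [385, 236], [388, 214], [382, 213], [387, 216], [383, 224], [347, 221], [347, 213], [354, 211]]
```

```bash
python3 -m creep '[{"dx":0.0023,"dy":-0.01,"dz":0.001,"rx":0,"ry":0,"rz":0,"grip":1},{"dx":0.0045,"dy":-0.02,"dz":0.002,"rx":0,"ry":0,"rz":0,"grip":1},{"dx":0.0068,"dy":-0.03,"dz":0.002,"rx":0,"ry":0,"rz":0,"grip":1},{"dx":0.009,"dy":-0.04,"dz":0.001,"rx":0,"ry":0,"rz":0,"grip":1},{"dx":0.0113,"dy":-0.05,"dz":0,"rx":0,"ry":0,"rz":0,"grip":1}]'; python3 b.py 16;  python3 - <<'E'
import cv2,numpy as np
a=cv2.imread("pics/scene16.png")[220:340,320:440];b=cv2.imread("pics/side16.png")[150:250,310:410]
cv2.imwrite("pics/crop16.png",np.hstack([cv2.resize(x,(400,400),interpolation=2) for x in(a,b)]))
E
```

```text
clock: 13.38
eef_pos: [522.8, -262.7, 113.6]
tool_rot: [3.119, 0.984, 1.765]
force: [-0.5, 0.3, -0.1]
width: -0.3
gripper_force: 0.1
scene 474.0 [[375, 273], [350, 295], [349, 312], [370, 321], [381, 311], [354, 300], [352, 296], [372, 275], [382, 277]]
side 590.5 [[347, 212], [344, 233], [385, 237], [388, 214], [380, 212], [387, 216], [384, 224], [347, 221], [348, 212], [358, 212]]
```

View pics/crop16.png

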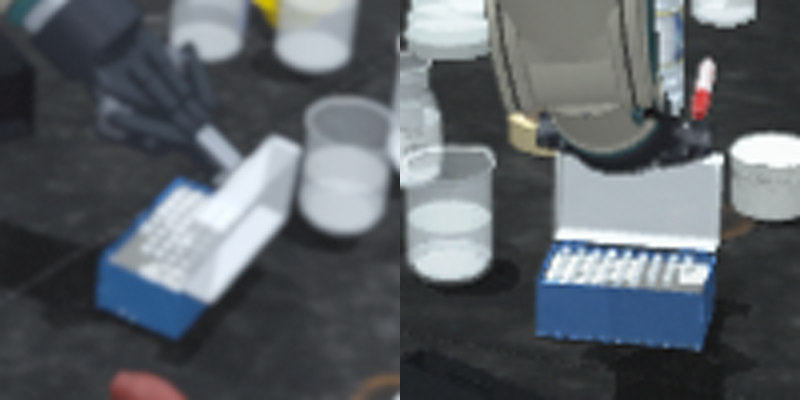

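The lid is now a little past upright. I'll push gently further towards its stop, then withdraw.

```bash
python3 -m creep '[{"dx":0.0022,"dy":-0.01,"dz":-0.0005,"rx":0,"ry":0,"rz":0,"grip":1},{"dx":0.0044,"dy":-0.02,"dz":-0.002,"rx":0,"ry":0,"rz":0,"grip":1},{"dx":0.0066,"dy":-0.029,"dz":-0.004,"rx":0,"ry":0,"rz":0,"grip":1},{"dx":0.008,"dy":-0.037,"dz":-0.006,"rx":0,"ry":0,"rz":0,"grip":1},{"dx":0.008,"dy":-0.037,"dz":-0.006,"rx":0,"ry":0,"rz":0,"grip":1}]'; python3 b.py 17
python3 -m creep '[{"dx":-0.0045,"dy":0.02,"dz":0.01,"rx":0,"ry":0,"rz":0,"grip":1},{"dx":-0.013,"dy":0.06,"dz":0.04,"rx":0,"ry":0,"rz":0,"grip":1},{"dx":-0.03,"dy":0.14,"dz":0.1,"rx":0,"ry":0,"rz":0,"grip":1},{"dx":-0.05,"dy":0.24,"dz":0.2,"rx":0,"ry":0,"rz":0,"grip":1},{"dx":-0.05,"dy":0.3,"dz":0.3,"rx":0,"ry":0,"rz":0,"grip":1}]'; python3 b.py 18;  python3 - <<'E'
import cv2,numpy as np
a=cv2.imread("pics/scene18.png")[220:340,320:440];b=cv2.imread("pics/side18.png")[150:250,310:410]
cv2.imwrite("pics/crop18.png",np.hstack([cv2.resize(x,(400,400),interpolation=2) for x in(a,b)]))
E
```

```text
clock: 14.1
eef_pos: [525.8, -277.6, 111.2]
tool_rot: [3.119, 0.984, 1.765]
force: [-0.1, -0.2, 0.3]
width: -0.2
gripper_force: 0.0
scene 473.5 [[375, 273], [350, 295], [349, 312], [370, 321], [380, 312], [352, 297], [374, 274], [389, 279]]
side 590.0 [[347, 212], [344, 233], [385, 236], [388, 214], [380, 212], [387, 216], [383, 224], [347, 221], [348, 212], [358, 212]]
clock: 14.82
eef_pos: [505.3, -154.9, 231.7]
tool_rot: [3.123, 0.983, 1.77]
force: [1.1, 0.8, 0.6]
width: -0.3
gripper_force: 0.0
scene 460.0 [[375, 273], [349, 296], [348, 311], [370, 321], [380, 312], [351, 297], [374, 274], [389, 279]]
side 592.0 [[347, 212], [344, 233], [385, 237], [388, 214], [379, 213], [387, 216], [384, 224], [347, 221], [348, 212], [358, 212]]
```

View pics/crop18.png

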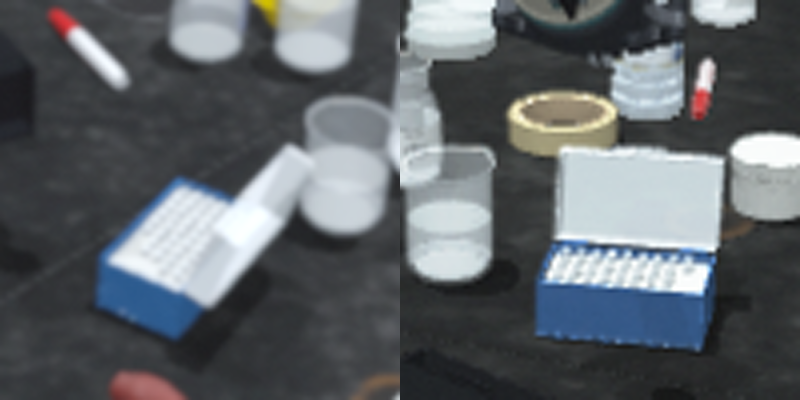

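The last crop shows the lid resting open past upright, the base standing level where it was, and the robot clear. I'll let it settle and hand in.

```bash
python3 -m creep '[{"dx":0,"dy":0.05,"dz":0.05,"rx":0,"ry":0,"rz":0,"grip":1},{"dx":0,"dy":0.05,"dz":0.05,"rx":0,"ry":0,"rz":0,"grip":1},{"dx":0,"dy":0.05,"dz":0.05,"rx":0,"ry":0,"rz":0,"grip":1},{"dx":0,"dy":0.05,"dz":0.05,"rx":0,"ry":0,"rz":0,"grip":1},{"dx":0,"dy":0.05,"dz":0.05,"rx":0,"ry":0,"rz":0,"grip":1}]'; python3 -c "
from cell import ctrl
print(ctrl.finish_job())"
```

```text
clock: 15.55
eef_pos: [505.5, -137.9, 250.9]
tool_rot: [3.121, 0.985, 1.766]
force: [-0.1, 0.1, -0.0]
width: 0.0
gripper_force: 0.0
the job is handed in; nothing more can be done
None
```

The job is handed in at 15.5 s: the fallen box stands on its base on the spot with its lid open past upright, and the arm touched nothing else; no verdict was returned.

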